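# Click the laminator's thickness wheel to the green mark and start it

### The job

Set the desktop laminator for thicker pouches: with a fingertip, gently roll its black knurled thumbwheel one click, so that the white line on the wheel clicks into place between the two green dots beside the slot, and let go of it. Then press the round blue start button all the way down and let it come back up. Lift nothing, and leave everything else on the desk and on the machine where it is.

Things in the scene. Friction and masses are not known exactly. Their poses are not given: they have to be found in the camera images.
- laminator: White desktop pouch laminator, fixed to the desk, a box 130 mm (its x) by 340 mm (its y) by 80 mm high; its flat top panel is at 80 mm. Origin at the centre of its underside; z up; its feed mouth faces its -x; the thumbwheel is on its +y half and the start button on its -y half.
- wheel (a joint): Angle (rad) of the black knurled thumbwheel, 0 at the start; positive rolls its top towards the laminator's +y. Detents (clicks) every 0.524 rad (30 degrees): released past half-way (0.262) it snaps on into the next by itself, otherwise it falls back. Stops at +-1.3. About 2 N of sideways drag at the crown, with 5 N of downward press, takes it over a click; press with under 30 N.
- wheel_crown (a point): Highest point of the thumbwheel, fixed to the laminator (does not turn): 98 mm above the desk, 18 mm above the panel, at (0, 75, 98) mm in the laminator's frame. The wheel is 80 mm in diameter over its ridges and 24 mm wide, its axle level along the laminator's x, 40 mm below this point; ridges 36 in number, 2 mm high, parallel to the axle. Its upper part stands out of a slot in the panel.
- wheel_mark (a point): Middle of the white line across the rim of the thumbwheel (the line is 24 mm long, parallel to the axle), on the outer radius; it turns with the wheel and starts at the crown. One click moves it 20 mm sideways along the laminator's y.
- green_mark: The target setting: two flat green dots 11 mm in diameter on the panel (1 mm thick), one on each side of the slot, 49 mm apart along the laminator's x. Origin midway between them, at panel height, 20 mm sideways from wheel_crown (seen from above) along the laminator's y, on either the laminator's +y or its -y side (this differs from start to start).
- black_mark: The other setting: two like dots in black, origin midway between them, 20 mm sideways from wheel_crown on the side opposite to the green ones.
- start (a joint): Travel (m) of the start button: 0 up, 0.006 fully down; a spring returns it, fully down takes about 5 N.
- start_top (a point): Centre of the top of the round blue start button (26 mm in diameter, on the laminator's panel in a grey housing); it moves straight down when pressed.
- staple_box: Small loose cardboard box, 34 x 56 x 20 mm, lying on the laminator's panel towards its back, between wheel and button; origin at the centre of its underside. Leave alone.
- highlighter: Yellow marker with black cap, 120 mm long, 16 mm thick, lying on the desk in front of the laminator; origin on its underside. Leave alone.
- glue_stick: White upright stick, 28 mm in diameter, 95 mm tall, on the desk at the laminator's +y end; origin at the centre of its underside. Leave alone.
- stapler: Red and black stapler, 130 x 36 x 50 mm, on the desk at the laminator's -y end; origin at the centre of its underside. Leave alone.
- mug: Blue mug, 80 mm across, 92 mm tall, right of the desk; origin at the centre of its underside. Leave alone.
- tape_roll: Roll of yellow tape, 90 mm across, 24 mm high, lying at the left; origin at the centre of its underside. Leave alone.
- eraser: Pink eraser, 45 x 22 x 13 mm, lying on the laminator's panel towards its front, between wheel and button; origin at the centre of its underside. Leave alone.

How it is judged (in metres and radians):
On the way, in this order (a step that is already met when the one before it is completed fails the run):
1. the wheel has clicked into the green setting and is at rest (horizontal distance between wheel_mark and green_mark below 0.006 m and velocity of joint wheel between -0.15 and 0.15 rad/s), for 0.3 s.
2. the start button is pressed down (at least 5 of its 6 mm) with the wheel at green (horizontal distance between wheel_mark and green_mark below 0.006 m and value of joint start above 0.005 m), for 0.05 s.
At the end, for the whole second after the job is handed in: The wheel rests in the detent at the green dots (white line within 6 mm of the point midway between them, seen from above), the start button has been pressed and is up again (within 1.5 mm), and each of the seven loose things is within 20 mm of where it stood (all of step 1 and value of joint start below 0.0015 m and distance of each of staple_box, highlighter, glue_stick, stapler, mug, tape_roll, eraser from where it was at the start of the episode below 0.02 m); the robot touches nothing.
It fails at once if the start button was pressed before the wheel was at the green setting (value of joint start above 0.004 m and not (horizontal distance between wheel_mark and green_mark below 0.006 m)).
It fails at once if the wheel was pressed with more than 30 N (contact force between the fingers and wheel above 30 N).
It fails at once if the laminator's wheel was turned to the black setting (horizontal distance between wheel_mark and black_mark below 0.006 m).
It fails at once if a bystander was lifted, knocked or shifted by more than 20 mm (distance of any of staple_box, highlighter, glue_stick, stapler, mug, tape_roll, eraser from where it was at the start of the episode above 0.02 m).
It also fails if it takes over 42 s, if anything falls off the work surface, if the arm or the gripper's body presses on something with over 40 N, if the wrist force passes 120 N, or if a joint passes its speed limit or range.

### The arm

A 6-joint arm with a two-finger parallel gripper is mounted at the origin on the work surface. World frame = base frame: x ahead of the robot, y to its left, z up, the work surface at z = 0. Lengths are in mm, angles in rad, forces in N, time in s.
With the tool pointing down it reaches from about 250 to 775 mm from the base axis. Payload 8.9 kg.
Tool frame: the origin (TCP) lies at the very end of the fingers, on their centre line; the grasp point (between the pads) lies 19 mm behind it (env.tcp_to_grasp is the distance from the TCP to the grasp point, in mm); z points along the fingers, y is the direction in which the jaws open and shut (so a half turn about z gives the same grasp; the last joint's range is limited). The gripper opens to 85 mm and grips with 20 to 120 N. Pads are 22 mm wide; open, the fingers measure 114 mm over their backs; the gripper's body (76 mm by 85 mm) begins 54 mm behind the grasp point. The pads swing forward as they close: fully open they stand 13 mm farther back than shut.
Start: joints at [-1.371, 0.291, -0.153, 1.127, 0, 1.431], TCP at [174.488, -495.154, 200.405] pointing down, gripper open.
Joint ranges: [-2.52, 2.52], [-0.91, 1.74], [-1.3, 1.37], [-1.96, 2.02], [-1.52, 1.47], [-3.14, 3.14]. Speed limits (rad/s): [2.22, 2.22, 2.79, 3.14, 3.14, 3.14].

### API

Orientations are given as [roll, pitch, yaw] about the fixed x, y, z axes, in that order (R = Rz(yaw) Ry(pitch) Rx(roll)).
In Python, from plant import env, jaws, ik, get_state, cams, job, finder gives the robot as it stands. Calls block until the motion is done:
- env.move_pose(position, orientation): joint-space move of the TCP to a pose.
- env.move_l(position, orientation=None, rate=150, until_force=None): straight line of the TCP; orientation=None keeps the orientation; rate is the mean speed in mm/s. With until_force (N) it stops when the force on the tool has changed by that much, and returns True; else False.
- env.move_j(angles): joint-space move.
- jaws.move_gripper(opening): opening from 0.0 (shut) to 1.0 (fully open); the grip force is fixed at half the most; returns when the fingers have stopped.
- env.sleep(seconds).
- ik(position, orientation): joint angles nearest the present ones, or None.
- get_state(): the state.
- cams.snapshot(name): name is "scene" or "top" or "wrist"; returns a dict with "frame" (480x640x3 uint8, red, green, blue), "depth" (480x640 float32, mm along the optical axis (not along the pixel's ray), 0 where there is no reading), "K" (3x3 intrinsics, pixels), "R" (3x3) and "t" (3): a world point X has camera coordinates R X + t; the wrist camera has in their place "hand_eye" (4x4, takes a point from camera to tool coordinates, whose origin is the TCP and whose axes are the flange's). Camera axes: x right, y down, z forward; pixel columns grow to the right and rows downward; lengths in mm; the calibration is good to about 2 mm. A picture is of the moment at which its call begins: read the wrist's pose just before it.
A pose or a line that the arm cannot do raises env.IKError and nothing moves.
- job.sign_off(): hands the job in, once; it reports no verdict.
Trained networks look in the newest picture that a camera, given by its name, has taken for a name from the list of things; names that differ only in an ending like _2 or _b are one class to them, and where a whole thing is asked for, a point or a joint stands for the part that bears it (a point fixed in the world has none). Each returns a list of dicts, best first, with "score" (0 to 1); they miss things now and then, are a little off and sometimes report something else, mostly with a low value. They report only what shows in the picture. A call takes as long as a camera call.
- finder.recognise(camera, thing): "point" ([x, y, z] in mm, in world coordinates, good to about 4 mm: the middle of the surface that is visible of it).
- finder.pinpoint(camera, thing): "point" ([x, y, z] in mm, in world coordinates, good to about 4 mm: a listed point, or the origin of a listed thing).
The state is a dict: "clock": time; "joint_pos": joint angles; "dq": joint speeds; "joint_efforts": joint torques, N m; "position": TCP position; "tool_rot": TCP orientation; "ft_force": force on the tool from outside, world axes, zero at the start; "moment": the same for the moment, N m; "grip_width": opening from 0.0 (shut) to 1.0 (fully open).
Only numpy, scipy, OpenCV 4.12 (cv2) and the standard library are available. Lean on these libraries where they do the work, as an engineer would, in place of code of your own. Each camera call takes 0.05 s, during which the arm holds its last target.

## Working session

There is one attempt and no reset: what is moved stays moved. The work goes in short steps, each a Python script; the robot and the scene stay as the last script left them, time stands still between calls to the robot, and variables do not carry over. Pictures are saved under pics/ and viewed, and the job is handed in when it is done.

```bash
mkdir -p pics; ls; cat > h.py <<'E'
import numpy as np, cv2
from plant import env,jaws,ik,get_state,cams,job,finder
E
python3 - <<'E'
from h import *
for n in ["scene","top"]:
    s=cams.snapshot(n); cv2.imwrite(f"pics/{n}0.png",s["frame"][:,:,::-1])
    np.savez(f"{n}0.npz",**s)
    for t in ["wheel_crown","wheel_mark","green_mark","black_mark","start_top","laminator"]:
        print(n,t,[(np.round(d["point"],1),round(d["score"],2)) for d in finder.pinpoint(n,t)[:2]])
print(get_state()["clock"])
E
```

```text
pics
scene wheel_crown [(array([552.9,  29.3,  97.2]), 0.68)]
scene wheel_mark [(array([552.7,  29. ,  96.3]), 0.49)]
scene green_mark [(array([552.5,   5.5,  77. ]), 0.51)]
scene black_mark [(array([555.7, -42.9,   0. ]), 0.65), (array([553.6,  49.3,  80.4]), 0.51)]
scene start_top [(array([ 560.6, -142.9,  100.2]), 0.41)]
scene laminator [(array([556.2, -44.7,   2. ]), 0.81), (array([514.7, -51.4,  84.7]), 0.26)]
top wheel_crown [(array([556.2, -43.7,  -6.7]), 0.21)]
top wheel_mark [(array([553.5,  32.6,  98.5]), 0.83)]
top green_mark [(array([557.5,  10.1,  86. ]), 0.53)]
top black_mark [(array([550.9,  51.3,  80.9]), 0.48)]
top start_top [(array([ 563.1, -139.2,  103.7]), 0.63)]
top laminator [(array([553.1, -42.1,  -2.7]), 0.86)]
0.7
```

View pics/top0.png

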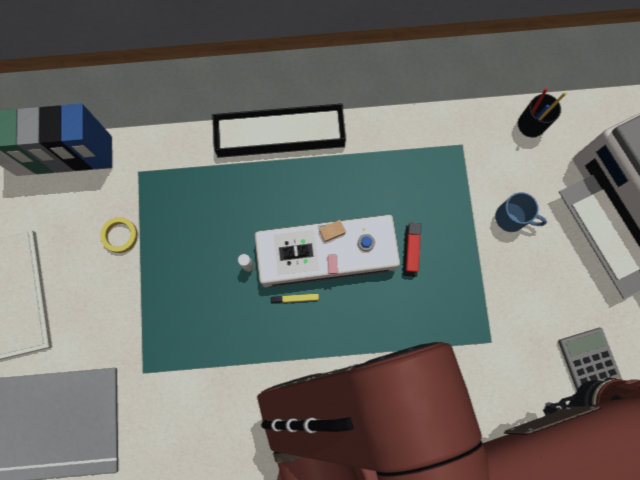

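View pics/scene0.png

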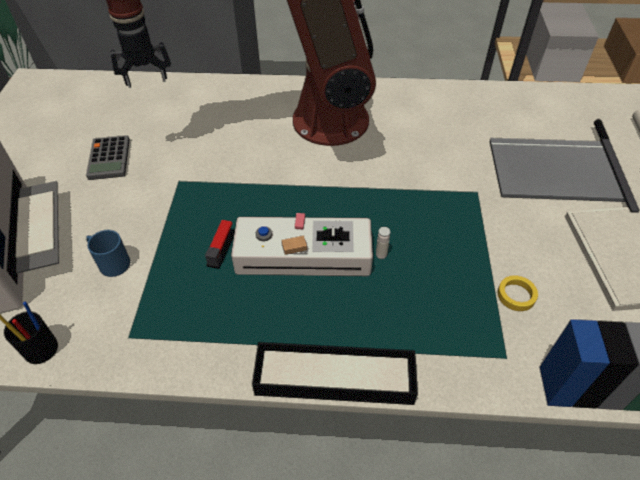

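```bash
python3 - <<'E'
from h import *
s=get_state(); print(s["tool_rot"],s["position"])
jaws.move_gripper(0.0)
env.move_pose([552,-20,330],[np.pi,0,0.085+np.pi/2] if False else [np.pi,0,s["tool_rot"][2]])
env.sleep(0.3)
s=get_state(); print(s["tool_rot"],s["position"],s["joint_pos"],s["ft_force"],s["clock"])
w=cams.snapshot("wrist"); cv2.imwrite("pics/w0.png",w["frame"][:,:,::-1])
np.savez("w0.npz",pos=s["position"],rot=s["tool_rot"],**w)
for t in ["wheel_crown","wheel_mark","green_mark","black_mark","start_top","laminator"]:
    print(t,[(np.round(d["point"],1),round(d["score"],2)) for d in finder.pinpoint("wrist",t)[:2]])
E
```

```text
[3.14157583e+00 4.30061575e-06 3.38716570e-01] [ 174.4746348  -495.15922022  200.4171535 ]
[-3.14156141e+00  9.15904478e-05  3.38067548e-01] [551.96173667 -20.3907617  329.93959449] [-1.69284978e-01  3.15370628e-01  2.17059484e-01  1.47258042e+00
 -1.71925817e-05  2.63424013e+00] [-0.10329252 -0.06719817  0.5767538 ] 3.9833
wheel_crown [(array([553.5,  31.5, 101.6]), 0.76)]
wheel_mark [(array([549.5,  31.1,  95. ]), 0.73)]
green_mark []
black_mark []
start_top [(array([ 559.5, -143.1,   98.6]), 0.96), (array([ 545.5, -258.4,    1.5]), 0.44)]
laminator [(array([557.7, -49.9,   1.9]), 0.71)]
```

View pics/w0.png

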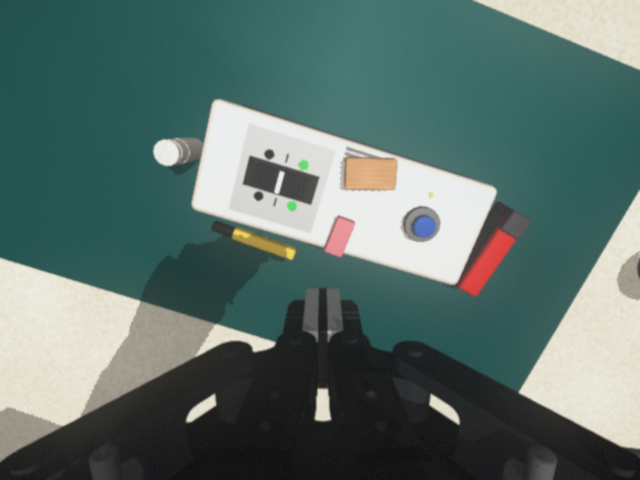

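```bash
cat >> h.py <<'E'
from scipy.spatial.transform import Rotation as Ro
def px2w(w,pos,rot,uv,z):
    T=np.asarray(w["hand_eye"]);R=Ro.from_euler("xyz",rot).as_matrix()
    d=np.linalg.inv(w["K"])@np.array([uv[0],uv[1],1.])
    d=R@T[:3,:3]@d; o=R@T[:3,3]+pos
    return o+d*(z-o[2])/d[2]
E
python3 - <<'E'
from h import *
w=np.load("w0.npz")
f=w["frame"].astype(int); r,g,b=f[...,0],f[...,1],f[...,2]
def comps(m,z,box):
    mm=np.zeros_like(m,np.uint8); x0,y0,x1,y1=box; mm[y0:y1,x0:x1]=m[y0:y1,x0:x1]
    n,l,st,c=cv2.connectedComponentsWithStats(mm)
    for i in range(1,n):
        if st[i,4]>15: print(np.round(c[i],1),st[i,4],np.round(px2w(w,w["pos"],w["rot"],c[i],z),1), "depth",w["depth"][int(c[i][1]),int(c[i][0])])
print("green");comps((g>r+60)&(g>b+60),81,(240,130,330,230))
print("black");comps((r+g+b<150),81,(240,130,330,230))
print("line");comps((r+g+b>380),98,(270,165,290,200))
print("blue");comps((b>r+60)&(b>g+20),100,(390,190,450,250))
print("lam");comps((r+g+b>560),80,(180,90,510,300))
for u in [(425,226),(280,182),(297,175)]:
    print(u,w["depth"][u[1],u[0]], )
T=w["hand_eye"];print(np.round(T,3))
m=((r+g+b>500)).astype(np.uint8);m[:90]=0;m[300:]=0;m[:,:190]=0;m[:,510:]=0
c=max(cv2.findContours(m,0,2)[0],key=cv2.contourArea);bx=cv2.boxPoints(cv2.minAreaRect(c))
for p in bx: print(p,np.round(px2w(w,w["pos"],w["rot"],p,80),1))
E
```

```text
green
[303.2 164.6] 71 [578.1  12.6  81. ] depth 415.80002
[291.7 205.6] 63 [529.2  10.4  81. ] depth 428.3683
black
line
[285.9 165.6] 17 [572.6  29.5  98. ] depth 414.98532
[278.3 188.1] 236 [546.6  30.1  98. ] depth 407.21298
blue
[424.5 226.4] 351 [ 560.3 -138.6  100. ] depth 414.13544
lam
[338.3 194.1] 24646 [559.6 -36.3  80. ] depth 425.0707
[278.9 181.9] 97 [550.3  32.6  80. ] depth 405.5593
(425, 226) 414.90472
(280, 182) 404.47272
(297, 175) 409.28577
[[ 0.00000e+00 -9.59000e-01 -2.84000e-01  7.26680e+01]
 [ 1.00000e+00  0.00000e+00 -1.00000e-03 -5.53000e-01]
 [ 1.00000e-03 -2.84000e-01  9.59000e-01 -1.74064e+02]
 [ 0.00000e+00  0.00000e+00  0.00000e+00  1.00000e+00]]
[180.06004 204.38275] [487.2 133.4  80. ]
[214.06194   97.519714] [613.4 125.5  80. ]
[497.37897 187.66605] [ 627.3 -206.    80. ]
[463.37708 294.52908] [ 492.9 -227.3   80. ]
```

```bash
python3 - <<'E'
from h import *
yw=0.05; ly=np.array([-np.sin(yw),np.cos(yw),0]); C=np.array([552,31,0.])
for a in (np.pi/2,-np.pi/2): print(a,ik(C+[0,0,130],[np.pi,0,a+yw]))
q=[(abs(j[5]-get_state()["joint_pos"][5]),a) for a in (np.pi/2,-np.pi/2) if (j:=ik(C+[0,0,130],[np.pi,0,a+yw])) is not None]
a=min(q)[1]
env.move_pose(C+9*ly+[0,0,125],[np.pi,0,a+yw]); env.sleep(.3)
s=get_state(); f0=s["ft_force"]; print(s["position"],f0,s["clock"])
hit=env.move_l(C+9*ly+[0,0,93],rate=10,until_force=4)
s=get_state(); print(hit,s["position"],s["ft_force"]-f0,s["clock"])
env.sleep(.2); s=get_state(); print(s["position"],s["ft_force"]-f0,s["clock"])
E
```

```text
1.5707963267948966 [-0.07614207  0.39135437 -0.19890186  0.9805401   0.          1.44465426]
-1.5707963267948966 [-0.07614207  0.39135437 -0.19890186  0.9805401   0.         -1.69693839]
[551.96946852  39.78629287 125.48214243] [-0.38795144  0.21969886  0.45292207] 5.7167
False [551.55714271  39.98975856  93.00951976] [ 1.09391079  0.09532004 -0.77859344] 9.0667
[551.55574827  39.9672272   93.02747131] [ 0.14684481  0.34319037 -0.89373356] 9.2667
```

```bash
python3 - <<'E'
from h import *
s=get_state(); w=cams.snapshot("wrist"); cv2.imwrite("pics/w1.png",w["frame"][:,:,::-1])
np.savez("w1.npz",pos=s["position"],rot=s["tool_rot"],**w)
s2=cams.snapshot("scene");cv2.imwrite("pics/s1.png",cv2.resize(s2["frame"][180:300,220:420,::-1],(800,480)))
print(s["grip_width"],s["ft_force"])
E
```

```text
-0.004233361331077497 [-0.24110662  0.56288923 -0.44081148]
```

View pics/w1.png

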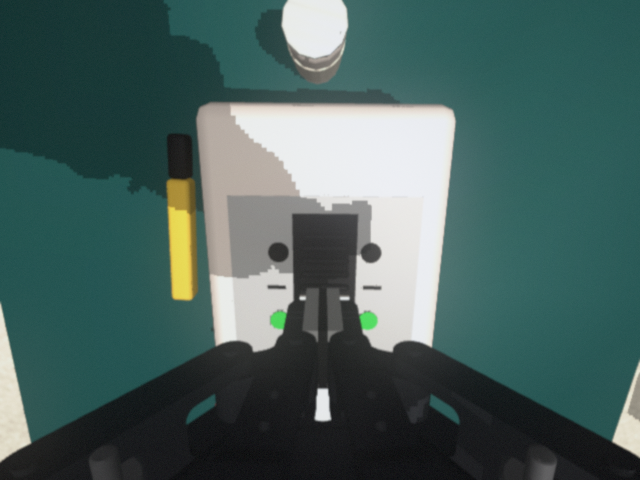

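View pics/s1.png

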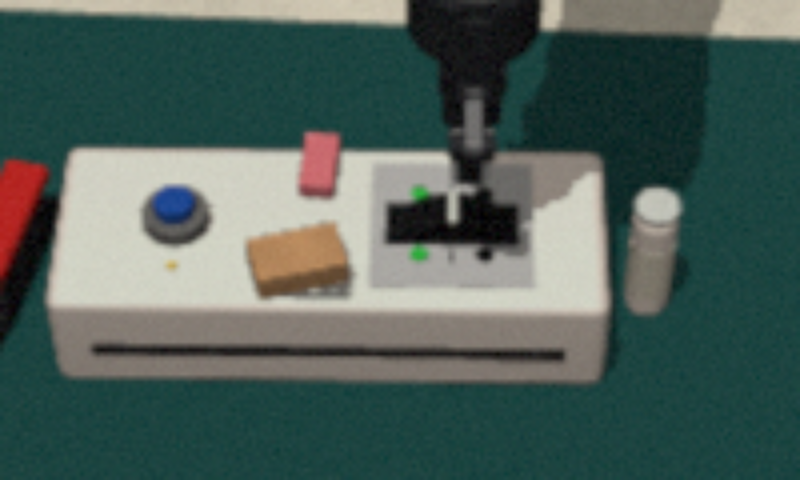

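```bash
python3 - <<'E'
from h import *
s=get_state(); f0=s["ft_force"];p=s["position"]
hit=env.move_l([p[0],p[1],85],rate=8,until_force=4)
s=get_state(); print(hit,s["position"],s["ft_force"]-f0,s["clock"])
env.sleep(.2); s=get_state(); print(s["position"],s["ft_force"]-f0,s["clock"])
w=cams.snapshot("wrist"); cv2.imwrite("pics/w2.png",w["frame"][:,:,::-1])
s2=cams.snapshot("scene");cv2.imwrite("pics/s2.png",cv2.resize(s2["frame"][180:300,220:420,::-1],(800,480)))
E
```

```text
False [551.59404971  39.97651877  85.05033726] [-0.23025616  1.50562078  0.32404609] 10.5167
[551.56237898  39.98721122  85.0350507 ] [-0.96626713  1.10907301  0.31784237] 10.7167
```

View pics/s2.png

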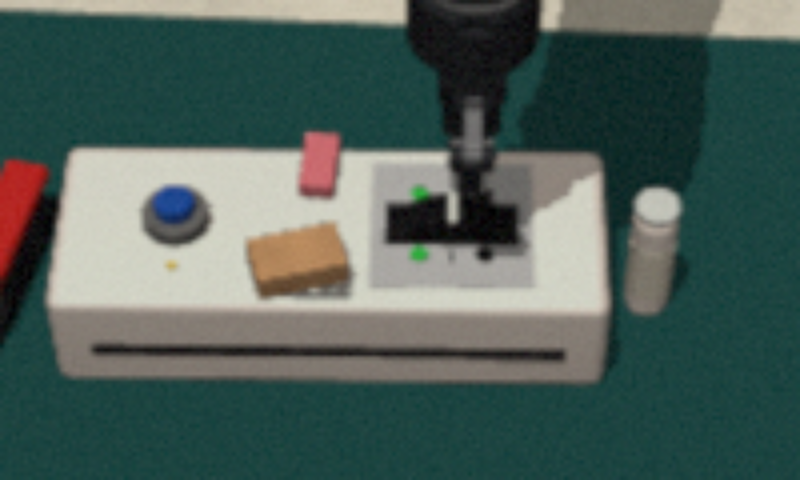

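View pics/w2.png

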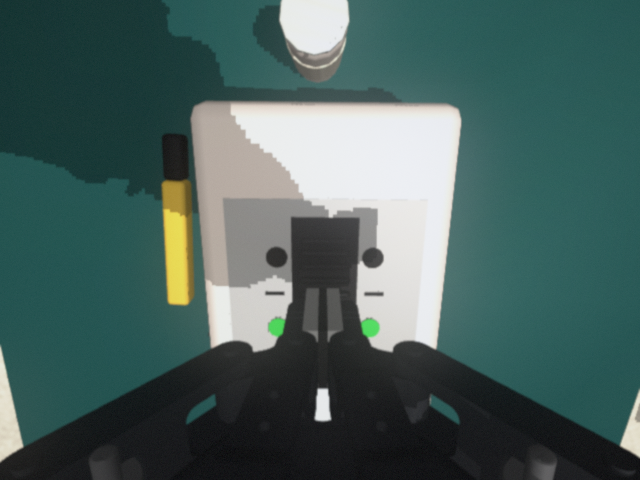

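```bash
python3 - <<'E'
from h import *
w=np.load("w1.npz");T=w["hand_eye"];K=w["K"]
for p in [(0,0,0),(11,0,0),(-11,0,0),(0,0,-19),(11,0,-10)]:
    c=T[:3,:3].T@(np.array(p)-T[:3,3]);u=K@c; print(p,np.round(u[:2]/u[2]),c[2])
D=w["depth"]
for v in range(230,345,6): print(v,[int(D[v,u]) for u in (295,302,310,316,322,330,336,345)])
s=np.load("scene0.npz")
for p in [(551.6,40,93),(551.6,40,85),(552,31,98),(552,40,97)]:
    u=s["K"]@(s["R"]@np.array(p)+s["t"]); u=u[:2]/u[2]; print(p,u,(u-[220,180])*4)
E
```

```text
(0, 0, 0) [322. 281.] 187.6533299843267
(11, 0, 0) [322. 260.] 184.52911488710157
(-11, 0, 0) [322. 300.] 190.7775450815518
(0, 0, -19) [322. 297.] 169.4357796246442
(11, 0, -10) [322. 267.] 174.94093048726867
230 [193, 192, 192, 192, 192, 192, 192, 193]
236 [193, 189, 188, 189, 190, 190, 189, 189]
242 [194, 188, 189, 189, 190, 189, 189, 189]
248 [195, 186, 188, 186, 187, 185, 186, 187]
254 [196, 186, 187, 186, 186, 186, 186, 186]
260 [196, 184, 184, 184, 184, 185, 184, 185]
266 [199, 185, 185, 186, 185, 185, 185, 186]
272 [199, 181, 0, 183, 185, 184, 184, 183]
278 [201, 185, 185, 184, 184, 184, 184, 185]
284 [201, 184, 184, 183, 184, 184, 184, 184]
290 [202, 185, 149, 148, 147, 148, 147, 184]
296 [203, 183, 142, 142, 141, 143, 142, 184]
302 [145, 146, 137, 137, 137, 137, 138, 146]
308 [141, 142, 133, 132, 132, 132, 132, 140]
314 [136, 137, 128, 128, 129, 127, 129, 136]
320 [133, 132, 124, 123, 124, 123, 124, 133]
326 [128, 129, 121, 120, 121, 121, 120, 129]
332 [112, 115, 118, 119, 118, 118, 115, 112]
338 [109, 109, 112, 119, 119, 112, 111, 109]
344 [108, 108, 108, 118, 120, 109, 108, 109]
(551.6, 40, 93) [335.6436947  231.70174856] [462.5747788  206.80699426]
(551.6, 40, 85) [335.58118649 233.82334916] [462.32474597 215.29339664]
(552, 31, 98) [331.97831488 230.33629957] [447.91325953 201.34519827]
(552, 40, 97) [335.66869613 230.75807364] [462.67478451 203.03229457]
```

```bash
python3 - <<'E'
from h import *
for n in ("w0.npz","w1.npz"):
    w=np.load(n);T=w["hand_eye"];K=w["K"];D=w["depth"]
    for v in (260,284,288,289,290,292,296,302,314,326,338):
        for u in (312,):
            c=D[v,u]*np.linalg.inv(K)@np.array([u,v,1.]); t=T[:3,:3]@c+T[:3,3]
            R=Ro.from_euler("xyz",w["rot"]).as_matrix()
            print(n,v,u,np.round(t,1),np.round(R@t+w["pos"],1))
s=np.load("top0.npz");print(s["t"])
E
```

```text
w0.npz 260 312 [-106.9  -15.9  329.1] [445.8 -40.8   0.8]
w0.npz 284 312 [-144.2  -16.2  328.8] [410.5 -53.    1.2]
w0.npz 288 312 [ 11.2  -4.9 -35.6] [560.9 -12.1 365.6]
w0.npz 289 312 [ 11.6  -4.8 -37.4] [561.3 -12.  367.4]
w0.npz 290 312 [ 11.7  -4.8 -38.7] [561.4 -12.  368.7]
w0.npz 292 312 [ 11.4  -4.7 -40. ] [561.2 -12.1 369.9]
w0.npz 296 312 [ 11.2  -4.7 -43.1] [561.  -12.3 373.1]
w0.npz 302 312 [ 11.3  -4.5 -48.7] [561.2 -12.4 378.6]
w0.npz 314 312 [ 11.2  -4.3 -57.8] [561.1 -12.7 387.7]
w0.npz 326 312 [ 12.1  -4.  -67.6] [562.1 -12.6 397.6]
w0.npz 338 312 [ 12.   -3.8 -74.7] [562.  -12.8 404.6]
w1.npz 260 312 [11.1 -5.1 -0.2] [545.9  50.8  93.2]
w1.npz 284 312 [-0.4 -5.1 -3.5] [546.5  39.3  96.5]
w1.npz 288 312 [ 12.3  -4.1 -37. ] [546.8  52.1 130. ]
w1.npz 289 312 [ 11.8  -4.1 -36.8] [546.8  51.5 129.8]
w1.npz 290 312 [ 12.1  -4.1 -38.4] [546.9  51.8 131.4]
w1.npz 292 312 [ 12.   -4.  -40.1] [546.9  51.7 133.1]
w1.npz 296 312 [ 11.8  -3.9 -43.5] [547.   51.6 136.5]
w1.npz 302 312 [ 11.8  -3.8 -48.7] [547.2  51.6 141.7]
w1.npz 314 312 [ 11.4  -3.6 -57.3] [547.4  51.2 150.4]
w1.npz 326 312 [ 11.7  -3.4 -66. ] [547.6  51.4 159. ]
w1.npz 338 312 [ 13.4  -3.1 -76.2] [547.8  53.2 169.2]
[  25.51407026  576.98409645 1365.32933721]
```

```bash
python3 - <<'E'
from h import *
s=get_state(); f0=s["ft_force"];p=s["position"]
hit=env.move_l([p[0],p[1],72],rate=15,until_force=4); print(hit)
if not hit: hit=env.move_l([p[0],p[1],54],rate=7,until_force=4)
s=get_state(); print(hit,s["position"],s["ft_force"]-f0,s["clock"])
env.sleep(.2); s=get_state(); print(s["position"],s["ft_force"]-f0,s["clock"])
np.save("f0.npy",f0)
E
```

```text
False
True [551.64762357  40.05785894  66.38762665] [-1.16757636  0.44519277  5.48174916] 12.9667
[551.65403454  40.09426884  66.36961495] [-0.56039531 -0.47864523  5.77821902] 13.1667
```

```bash
python3 - <<'E'
from h import *
f0=np.load("f0.npy")
yw=0.05; ly=np.array([-np.sin(yw),np.cos(yw),0]); P=np.array([551.6,40.0,66.2]); z=0.
for i in range(1,7):
    env.move_l(P-3*i*ly+[0,0,z],rate=15)
    s=get_state(); f=s["ft_force"]-f0; print(i,np.round(s["position"],1),np.round(f,1),round(s["clock"],2))
    if f[2]>10: z+=.5
    elif f[2]<3.5: z-=.5
    if f[2]>20: break
w=cams.snapshot("wrist"); cv2.imwrite("pics/w3.png",w["frame"][:,:,::-1])
E
```

```text
1 [551.8  37.2  66.7] [-2.2  1.6  6.7] 13.53
2 [552.   34.2  66.8] [-2.5  0.8  7.9] 13.88
3 [552.1  30.9  66.8] [-2.3 -0.3  8. ] 14.22
4 [552.3  27.8  66.8] [-1.8 -0.4  7.9] 14.57
5 [552.5  24.5  66.8] [-2.2 -3.4  8. ] 14.93
6 [552.6  21.5  66.7] [-1.8 -2.   6.5] 15.28
```

View pics/w3.png

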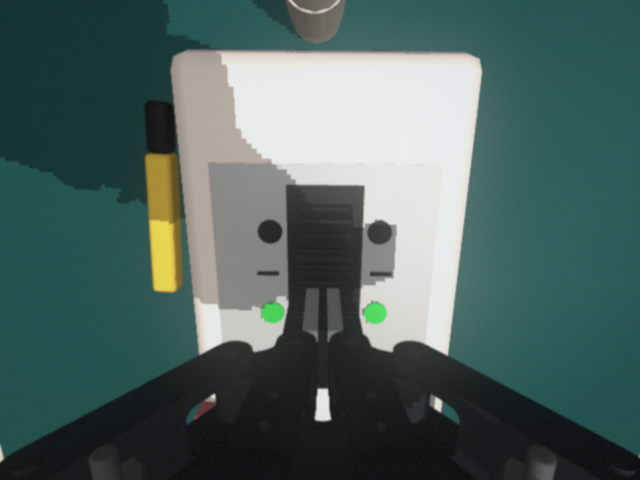

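The line is no longer at the crown, though the fingers hide it. I'll lift straight up and check.

```bash
python3 - <<'E'
from h import *
s=get_state();p=s["position"]
env.move_l([p[0],p[1],80],rate=40)
env.move_pose([545,-60,250],s["tool_rot"]); env.sleep(.2)
s=get_state(); w=cams.snapshot("wrist"); cv2.imwrite("pics/w4.png",w["frame"][:,:,::-1]);np.savez("w4.npz",pos=s["position"],rot=s["tool_rot"],**w)
print(s["position"],s["clock"],s["ft_force"]-np.load("f0.npy"))
for t in ["wheel_mark","green_mark","start_top"]:
    print(t,[(np.round(d["point"],1),round(d["score"],2)) for d in finder.pinpoint("wrist",t)[:2]])
E
```

```text
[544.29923543 -59.17924599 248.28477575] 16.7917 [0.37086659 0.80982852 0.13724094]
wheel_mark [(array([547.4,  14.9,  92.8]), 0.75)]
green_mark []
start_top [(array([ 561.9, -143.6,  102. ]), 0.46)]
```

View pics/w4.png

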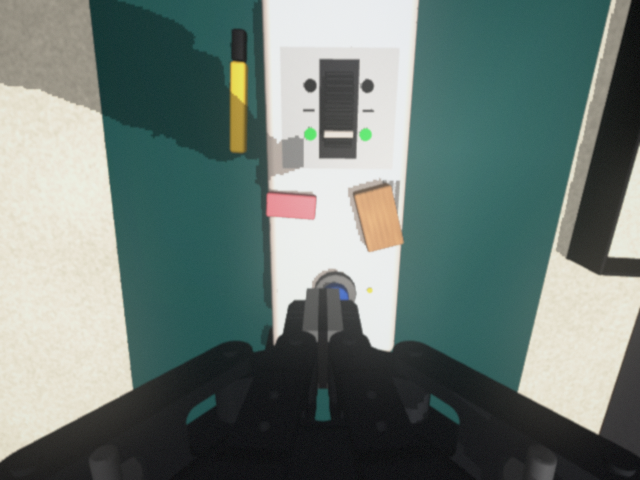

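The white line sits at about (338,134), between the green dots at (310,134) and (365,134). Next is the button.

```bash
python3 - <<'E'
from h import *
s=get_state();o=[np.pi,0,s["tool_rot"][2]]
B=np.array([560.8,-141,0])
env.move_pose(B+[0,0,95],o); env.sleep(.3)
s=get_state(); f0=s["ft_force"]; print(s["position"],s["clock"])
hit=env.move_l(B+[0,0,74],rate=15,until_force=3); print(hit)
if not hit: hit=env.move_l(B+[0,0,55],rate=7,until_force=2)
s=get_state(); z=s["position"][2]; print(hit,s["position"],s["ft_force"]-f0,s["clock"])
if hit:
  for k in range(1,10):
    env.move_l(B+[0,0,z-k],rate=10)
    s=get_state(); f=s["ft_force"]-f0; print(round(s["position"][2],1),np.round(f,1))
    if f[2]>11: break
  env.sleep(.2)
  w=cams.snapshot("scene"); cv2.imwrite("pics/s5.png",cv2.resize(w["frame"][180:300,220:420,::-1],(800,480)))
  env.move_l(B+[0,0,90],rate=40)
  env.move_pose([500,-60,280],o); env.sleep(.2)
s=get_state(); w=cams.snapshot("wrist"); cv2.imwrite("pics/w6.png",w["frame"][:,:,::-1]); print(s["clock"])
for t in ["wheel_mark","start_top"]:
    print(t,[(np.round(d["point"],1),round(d["score"],2)) for d in finder.pinpoint("wrist",t)[:2]])
E
```

```text
[ 561.57201454 -140.73131953   96.16938059] 18.025
False
True [ 560.78651499 -140.99996978   69.68689967] [0.10894623 1.14860971 3.00459655] 20.5917
68.7 [-0.3  0.6  2.7]
67.7 [-0.6  1.2  3.5]
66.7 [-0.7  1.3  4.5]
65.7 [-0.9  0.4  4.6]
65.1 [-1.8  1.9  8.3]
65.0 [-5.1  1.2 17.5]
24.2167
wheel_mark [(array([550.1,  12.6,  89.7]), 0.67), (array([517.2, -55.2,  73.6]), 0.66)]
start_top []
```

View pics/w6.png

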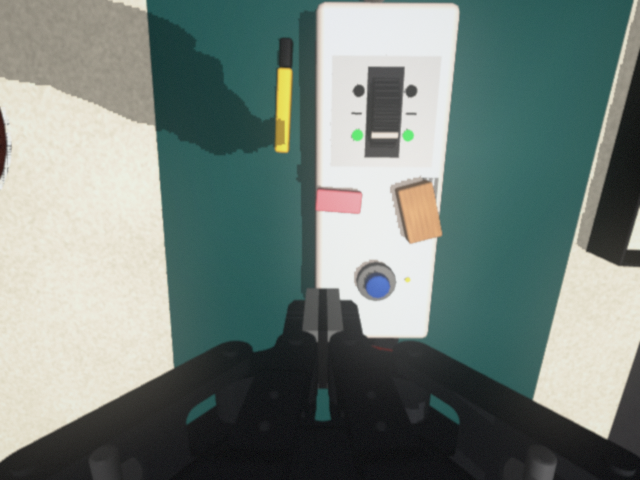

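```bash
ls pics
```

```text
s1.png
s2.png
s5.png
scene0.png
top0.png
w0.png
w1.png
w2.png
w3.png
w4.png
w6.png
```

```bash
python3 - <<'E'
from h import *
s=get_state(); w=cams.snapshot("wrist")
def P(u,v):
    D=np.median(w["depth"][v-1:v+2,u-1:u+2]);T=w["hand_eye"]
    c=D*np.linalg.inv(w["K"])@np.array([u,v,1.]);R=Ro.from_euler("xyz",s["tool_rot"]).as_matrix()
    return np.round(R@(T[:3,:3]@c+T[:3,3])+s["position"],1)
print("button",P(377,285),P(374,286),"housing",P(375,264),P(361,281),P(391,278),"panel",P(340,250),P(400,300))
w0=np.load("w0.npz")
T=w0["hand_eye"];R=Ro.from_euler("xyz",w0["rot"]).as_matrix()
for u,v in((425,227),(428,226),(407,222),(425,206)):
    print("before",np.round(R@(T[:3,:3]@(np.median(w0["depth"][v-1:v+2,u-1:u+2])*np.linalg.inv(w0["K"])@np.array([u,v,1.]))+T[:3,3])+w0["pos"],1))
E
```

```text
button [ 559.8 -136.5  102.1] [ 556.7 -137.3  103. ] housing [ 557.5 -117.6   91.4] [ 544.4 -137.1   92. ] [ 575.5 -131.9   92.5] panel [ 520.9 -107.6   80.5] [ 591.1 -162.8   79.2]
before [ 560.3 -138.5  102.6]
before [ 562.5 -141.3  102.4]
before [ 557.3 -120.4   92.1]
before [ 580.7 -134.3   86. ]
```

View pics/s5.png

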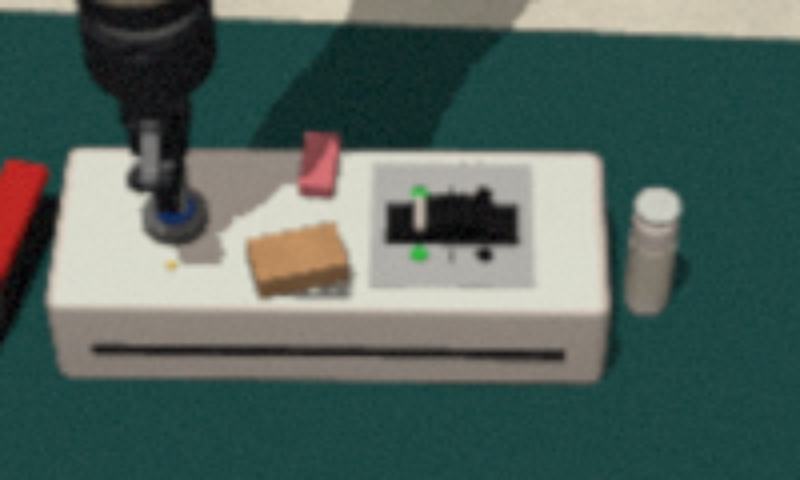

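```bash
python3 - <<'E'
from h import *
print(job.sign_off(), get_state()["clock"])
E
```

```text
the job is handed in; nothing more can be done
the job is handed in; nothing more can be done
```

The thumbwheel is one click over, at the green setting. I then pressed the start button fully and it came back up. The job was handed in at about 24 s of the 42 s allowed, and sign-off gives no verdict.

- **Wheel:** I rolled it with the shut fingertips, pressing with about 6–8 N, and let go. In the pictures taken after the wheel was released and after the button press, the white line sits between the two green dots.
- **Button:** The force rose to about 5 N over the travel, then jumped to 17.5 N at a hard stop. By then the fingertip was about 6 mm below the resting button top and still about 4 mm above the housing, so the stop was the button itself. After release, the depth reading put its top back at about 102.5 mm, as before the press.
- **Other things:** The staple box, eraser, highlighter and glue stick looked unmoved in the pictures. I compared them by eye and did not measure them. I did not check the stapler, mug or tape roll individually, but the arm did not work near them. At the end the arm was well clear of everything.
- **Disagreement:** The real fingertips end about 32 mm behind the reported TCP. My first descents, to reported heights of 93 and 85 mm, met nothing. I used the wrist camera's depth to find the gap and reached contact with guarded moves.

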